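# Push the grounds bin home and start the coffee grinder

### The job

Push the grey grounds bin along its guides into the coffee grinder until you feel it meet the stop, without ramming it. Then press the large round start button on the sloped panel fully down and let it spring back. Leave the small button and the things standing around alone.

Things in the scene. Friction and masses are not known exactly. Their poses are not given: they have to be found in the camera images.
- grinder: Fixed black coffee grinder, 270 x 150 x 347 mm. Origin on the counter under it; x from its open front (bin side) to its back, z up. In this frame, mm: tray x -160 to 110, 5 high; stop for the bin = front face of the rear tower, x = 42; guide rails on the tray, inner faces y = +-36.7, x -155 to 40, top z = 22. Head over the bay: underside z = 100 at lowest.
- head_edge (a point): Middle of the head's front edge, 126 mm above the counter. From here the aluminium panel (150 wide) slopes up and back for 90 mm at 40 degrees from level, its outward normal leaning towards the grinder's -x. The edge overhangs the bin bay: tilt the tool 30 to 40 degrees, pointing forward (+x) and down, to push the bin home.
- hopper_edge (a point): Middle of the lower front edge of the grey hopper, 260 mm above the counter; the hopper (136 wide) reaches up to 347 mm and back from here, over the panel, so that a vertical gripper has no room to press: tilt it about 40 degrees, along the panel's normal.
- seat (a point): Point on the tray (5 mm above the counter) where the bin's origin lies when the bin is home against the stop. Axes as the grinder's.
- bin: Open-topped grey plastic grounds bin, 93 long (x) x 70 wide (y) x 85 mm high, walls 4 mm, 0.13 to 0.29 kg, friction varies (sliding it takes up to about 8 N). Origin at the centre of its underside, axes parallel to the grinder's as it stands in the guides, pulled out 45 to 82 mm towards -x at the start. It slides on the tray; push on its flat front face (46.5 mm before its origin).
- start (a joint): Travel of the large start button: 0 m up, 0.008 m fully down; springs back by itself; fully down takes about 5 N.
- start_top (a point): Centre of the top face of the large steel start button (30 mm diameter, standing 12 mm out of its 46 mm round black housing), on the right half of the panel as seen from the robot (grinder y = -32); moves with the button. Its z axis is the outward normal of the panel, so press along -z.
- small (a joint): Travel of the small button, 0 up to 0.006 m down. Not to be pressed.
- small_top (a point): Centre of the top of the small steel button (14 mm diameter), on the left half of the panel (grinder y = +38), 70 mm from the start button. Not to be pressed.
- mug: Bystander: white mug, 80 mm diameter, 90 high, beside the grinder's left (+y) side. Origin at the centre of its underside.
- soap: Bystander: white soap bottle, 60 mm diameter, 190 high, beside the grinder's right (-y) side. Origin at the centre of its underside.
- bowl: Bystander: white bowl, 120 mm diameter, 50 high, in front of the right side of the grinder. Origin at the centre of its underside.

How it is judged:
By the outcome, as a careful person would: the job done as asked, in the order asked, and still so for the second after the job is handed in, with the robot touching nothing.
It also fails if it takes over 45 s, if anything falls off the work surface, if the arm or the gripper's body presses on something with over 40 N, if the wrist force passes 120 N, or if a joint passes its speed limit or range.

### The arm

A 6-joint arm with a two-finger parallel gripper is mounted at the origin on the work surface. World frame = base frame: x ahead of the robot, y to its left, z up, the work surface at z = 0. Lengths are in m, angles in rad, forces in N, time in s.
With the tool pointing down it reaches from about 0.4 to 0.825 m from the base axis. Payload 7 kg.
Tool frame: the origin (TCP) lies midway between the tips of the shut fingers; the grasp point (between the pads) lies 19 mm behind it; z points along the fingers, y is the line along which they close (so a half turn about z gives the same grasp; the last joint's range is limited). The gripper opens to 88 mm and grips with 3 to 60 N. Pads are 19 mm wide; open, the fingers measure 130 mm over their backs; the gripper's body (78 mm by 193 mm) begins 47 mm behind the grasp point.
Start: joints at [1.623, 0.359, 0.012, 0, -1.224, -0.288], TCP at [0.158, 0.656, 0.227] pointing down, gripper open.
Joint ranges: [-3.07, 3.07], [-1.43, 2.12], [-1.02, 1.25], [-3.03, 1.67], [-3.05, -0], [-3.03, 3.03]. Speed limits (rad/s): [2.39, 2.39, 3.01, 3.14, 3.14, 3.14].

### API

Orientations are given as a unit quaternion [x, y, z, w].
In Python, from station import arm gives the robot as it stands. Calls block until the motion is done:
- arm.move_pose(position, orientation): joint-space move of the TCP to a pose.
- arm.servo_line(position, orientation=None, speed=0.15, force_limit=None): straight line of the TCP; orientation=None keeps the orientation; speed is the mean speed in m/s. With force_limit (N) it stops when the force on the tool has changed by that much, and returns True; else False.
- arm.set_joints(angles): joint-space move.
- arm.gripper_open() and arm.grasp(): open the fingers fully, or close them until they stop; the grip force is fixed at half the most.
- arm.dwell(seconds).
- arm.solve_ik(position, orientation): joint angles nearest the present ones, or None.
- arm.read_state(): the state.
- arm.get_image(name): name is "side" or "top" or "wrist"; returns (picture, depth): 384x512x3 uint8, blue, green, red; 384x512 float32, m along the optical axis (not along the pixel's ray), 0 where there is no reading.
- arm.camera_info(name): a dict with "fx", "fy", "cx", "cy" (pixels), "extrinsics" (4x4, takes a point from world to camera coordinates). Camera axes: x right, y up, looking along -z (the intrinsics and any distortion apply to the point x, -y, -z); pixel columns grow to the right and rows downward; lengths in m; the calibration is good to about 2 mm. A picture is of the moment at which its call begins: read the wrist's pose just before it. camera_info takes no time and is no camera call; for the wrist camera it gives the pose at the moment of the call.
A pose or a line that the arm cannot do raises arm.PlanningError and nothing moves.
- arm.hand_in(): hands the job in; it is judged then, once.
The state is a dict: "clock": time; "joint_pos": joint angles; "qvel": joint speeds; "tau": joint torques, N m; "position": TCP position; "orientation": TCP orientation; "force": force on the tool from outside, world axes, zero at the start; "wrist_torque": the same for the moment, N m; "finger_gap": opening from 0.0 (shut) to 1.0 (fully open); "grasp_force": force on a finger pad.
Only numpy, scipy, OpenCV 4.12 (cv2) and the standard library are available. Lean on these libraries where they do the work, as an engineer would, in place of code of your own. Each camera call takes 0.05 s, during which the arm holds its last target. There are 200 camera calls.

## Working session

There is one attempt and no reset: what is moved stays moved. The work goes in short steps, each a Python script; the robot and the scene stay as the last script left them, time stands still between calls to the robot, and variables do not carry over. Pictures are saved under pics/ and viewed, at most 10 in all, crops included, and the job is handed in when it is done.

```bash
mkdir -p pics; ls; python3 - <<'E'
from station import arm
import cv2,numpy as np
for n in("side","top"):
    im,d=arm.get_image(n); cv2.imwrite(f"pics/{n}.png",im); np.save(f"pics/{n}.npy",d)
    c=arm.camera_info(n); print(n,{k:(np.round(v,4).tolist() if k=="extrinsics" else v) for k,v in c.items()})
    print((d>0).mean())
print(arm.read_state())
E
```

```text
pics
side {'fx': 392.42860863622025, 'fy': 392.42860863622025, 'cx': 250.35668184638263, 'cy': 189.63125216038048, 'extrinsics': [[-0.7291, -0.6843, -0.0154, 0.4843], [0.575, -0.6246, 0.5285, -0.4355], [-0.3713, 0.3764, 0.8488, -0.8648], [0.0, 0.0, 0.0, 1.0]]}
0.9958445231119791
top {'fx': 386.1127854668145, 'fy': 386.1127854668145, 'cx': 255.29287319398858, 'cy': 190.11878935458105, 'extrinsics': [[0.0194, -0.9997, -0.0124, 0.0217], [0.9872, 0.0172, 0.1587, -0.6623], [-0.1585, -0.0153, 0.9872, -1.1113], [0.0, 0.0, 0.0, 1.0]]}
0.9962107340494791
{'clock': 0.1, 'joint_pos': array([ 1.62309078e+00,  3.59321721e-01,  1.11370614e-02, -3.06850118e-04,
       -1.22410600e+00, -2.88153267e-01]), 'qvel': array([ 1.08763448e-03, -1.94637618e-05,  2.04633835e-03,  2.36123420e-03,
       -2.00770100e-04, -6.85944971e-04]), 'tau': array([-3.01361659e-03, -5.84163594e+01,  2.93748450e+01,  7.01551393e+00,
        1.01505843e-02, -5.04142486e-05]), 'position': array([0.15762322, 0.65587797, 0.22570667]), 'orientation': array([ 9.93047947e-01, -1.17708093e-01, -1.56003753e-05,  7.60805700e-04]), 'force': array([-0.67012987,  0.0698746 , -0.09990981]), 'wrist_torque': array([ 0.05898842,  0.0233021 , -0.03138111]), 'grasp_force': 0.0, 'finger_gap': 0.9998336960993621}
```

View pics/top.png

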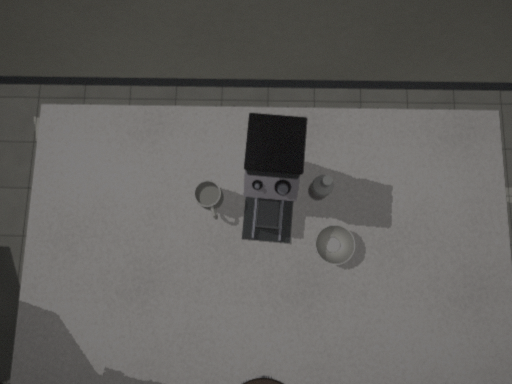

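View pics/side.png

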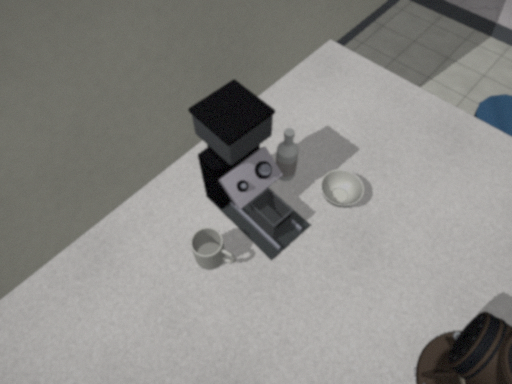

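The top view shows the grinder at u 243–307, v 115–242, with the tray front near v 242. The large button is at about (283,188) and the small one at (257,185). The mug is at (208,195), the soap at (325,185) and the bowl at (336,245). The side view agrees. Next I'll enlarge the top view and get a closer wrist view.

```bash
cat > h.py <<'E'
import numpy as np,cv2
from station import arm
from scipy.spatial.transform import Rotation as R
def unproj(c,u,v,d):
    E=np.array(c["extrinsics"]); p=np.stack([(u-c["cx"])/c["fx"]*d,-(v-c["cy"])/c["fy"]*d,-d*np.ones_like(u,float)],-1)
    return (p-E[:3,3])@E[:3,:3]
def proj(c,P):
    E=np.array(c["extrinsics"]); q=np.asarray(P)@E[:3,:3].T+E[:3,3]
    return np.stack([c["cx"]+c["fx"]*q[...,0]/-q[...,2],c["cy"]-c["fy"]*q[...,1]/-q[...,2]],-1)
def cloud(c,d):
    v,u=np.mgrid[:d.shape[0],:d.shape[1]]; return unproj(c,u,v,d)
def tri(views): # [(cam,u,v)]
    A=[];b=[]
    for c,u,v in views:
        E=np.array(c["extrinsics"]);o=-E[:3,:3].T@E[:3,3]
        r=E[:3,:3].T@np.array([(u-c["cx"])/c["fx"],-(v-c["cy"])/c["fy"],-1]);r/=np.linalg.norm(r)
        M=np.eye(3)-np.outer(r,r);A.append(M);b.append(M@o)
    return np.linalg.solve(sum(A),sum(b))
def tool(yaw,tilt,roll=0): # tool z = horizontal(yaw)*sin(tilt) + down*cos(tilt); tool y horizontal if roll=0
    h=np.array([np.cos(yaw),np.sin(yaw),0]);z=h*np.sin(tilt)-np.array([0,0,1])*np.cos(tilt)
    y=np.array([-np.sin(yaw),np.cos(yaw),0]);y=-y
    x=np.cross(y,z); return (R.from_matrix(np.stack([x,y,z],1))*R.from_euler('z',roll)).as_quat()
E
python3 - <<'E'
from h import *
im=cv2.imread("pics/top.png")[100:260,180:370]
cv2.imwrite("pics/topc.png",cv2.resize(cv2.convertScaleAbs(im,alpha=1.8),None,fx=3.7,fy=3.7,interpolation=cv2.INTER_CUBIC))
for n in("top","side"):
    c=arm.camera_info(n);d=np.load(f"pics/{n}.npy");P=cloud(c,d)
    print(n,"table z",np.median(P[280:330,200:300,2]), P[280:330,200:300,2].std())
    m=(P[...,2]>.33)&(P[...,2]<.37)&(P[...,0]>.4)&(P[...,0]<1)&(abs(P[...,1])<.3)
    q=P[m]; print("hopper",q.shape,cv2.minAreaRect(q[:,:2].astype(np.float32)) if len(q) else 0,np.median(q[:,2]))
    for nm,(u,v) in dict(top=dict(start=(283,188),small=(257,185),bowl=(336,245),mug=(208,195),fl=(243,241),fr=(291,243),soap=(327,181)),side=dict(start=(264,170),small=(243,186))) [n].items(): print(nm,P[v,u].round(4))
c=arm.camera_info("wrist");print(np.round(c["extrinsics"],3).tolist(),c["fx"],arm.read_state()["position"])
for x,y in((.55,0),(.5,0),(.6,0)):
  for t in(0,.5,.7): print(x,t,arm.solve_ik([x,y,.35],tool(0,t)))
E
```

```text
top table z -0.0008722787133414525 0.08822237689534151
hopper (3392, 3) ((0.7260999083518982, -0.01502951979637146), (0.1358223557472229, 0.1365959197282791), 85.89967346191406) 0.3458912082677864
start [ 0.649  -0.0424  0.1767]
small [0.6569 0.0278 0.1711]
bowl [ 0.5035 -0.2159  0.0045]
mug [0.6518 0.1833 0.0018]
fl [ 0.5104  0.0697 -0.0008]
fr [ 0.5071 -0.0785 -0.    ]
soap [ 0.6672 -0.158   0.1926]
side table z -0.00016106509300556322 0.054914792426817446
hopper (3124, 3) ((0.7266542315483093, -0.013938717544078827), (0.13743489980697632, 0.13722188770771027), 85.937744140625) 0.3467032904077604
start [ 0.6469 -0.0348  0.1712]
small [0.6543 0.0329 0.1677]
[[-0.233, -0.972, 0.002, 0.675], [0.937, -0.225, -0.267, 0.034], [0.26, -0.061, 0.964, -0.39], [0.0, 0.0, 0.0, 1.0]] 299.27198402252566 [0.15762322 0.65587797 0.22570667]
0.55 0 [ 0.35621278  0.09511288 -0.0556733   0.         -1.42001015  1.21458354]
0.55 0.5 [ 0.51341681 -0.2265408  -0.58439794  0.33532177 -0.79743159  0.87250855]
0.55 0.7 [ 0.50203105 -0.3267735  -0.85865684  0.69371549 -0.50617333  0.54446218]
0.5 0 [ 0.39369137  0.00636554 -0.15032928  0.         -1.4141015   1.17710496]
0.5 0.5 [ 0.59646733 -0.33379344 -0.66433787  0.36662402 -0.84998364  0.78523431]
0.5 0.7 [ 0.60860164 -0.44359752 -0.9206648   0.7005957  -0.60810936  0.47569754]
0.6 0 [ 0.32537767  0.18241566  0.04745616  0.         -1.43583683  1.24541865]
0.6 0.5 [ 0.4519408  -0.12736239 -0.49742726  0.3062355  -0.76772071  0.9443748 ]
0.6 0.7 [ 0.43111517 -0.22169658 -0.78749183  0.68148896 -0.44155822  0.59976771]
```

View pics/topc.png

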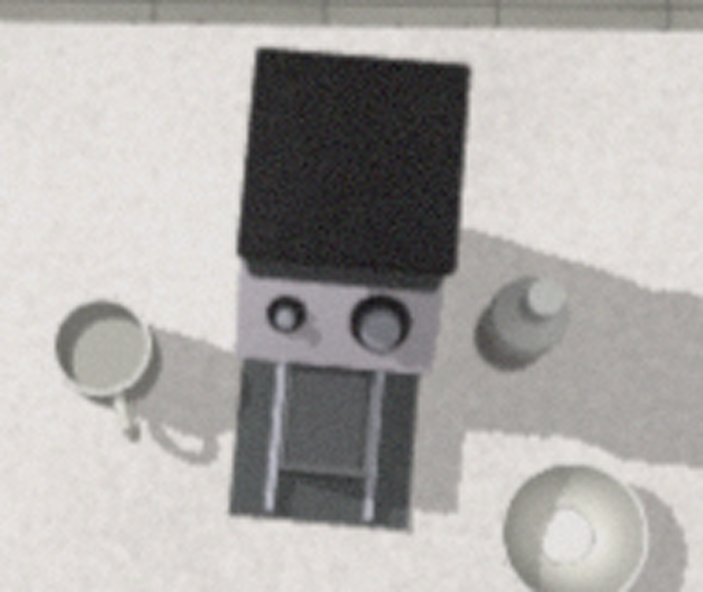

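The crop puts the panel between rows 285 and 370, with the start button at (380,323), the small button at (287,315), the bin's front rim near y=470, and the rails running from (282,365) to (268,510) and (376,372) to (368,518). The hopper gives a yaw of about -4.1°. Next come two wrist views, closer in.

```bash
python3 - <<'E'
from h import *
import pickle
yaw=np.radians(-4.1)
arm.move_pose([.48,-.005,.30],tool(yaw,.7)); arm.grasp(); arm.dwell(.3)
for i,p in enumerate([[.48,-.005,.30],[.47,-.06,.27]]):
    if i: arm.servo_line(p,speed=.2); arm.dwell(.3)
    c=arm.camera_info("wrist"); im,d=arm.get_image("wrist")
    cv2.imwrite(f"pics/w{i}r.png",im); pickle.dump((c,d),open(f"pics/w{i}.pkl","wb"))
    cv2.imwrite(f"pics/w{i}.png",cv2.resize(cv2.convertScaleAbs(im,alpha=1.8),None,fx=1.5,fy=1.5,interpolation=cv2.INTER_CUBIC))
s=arm.read_state(); print(s["clock"],s["position"],s["finger_gap"],s["force"],s["joint_pos"])
E
```

```text
Traceback (most recent call last):
station.PlanningError: the arm cannot follow that straight line within its joint ranges
```

View pics/w0.png

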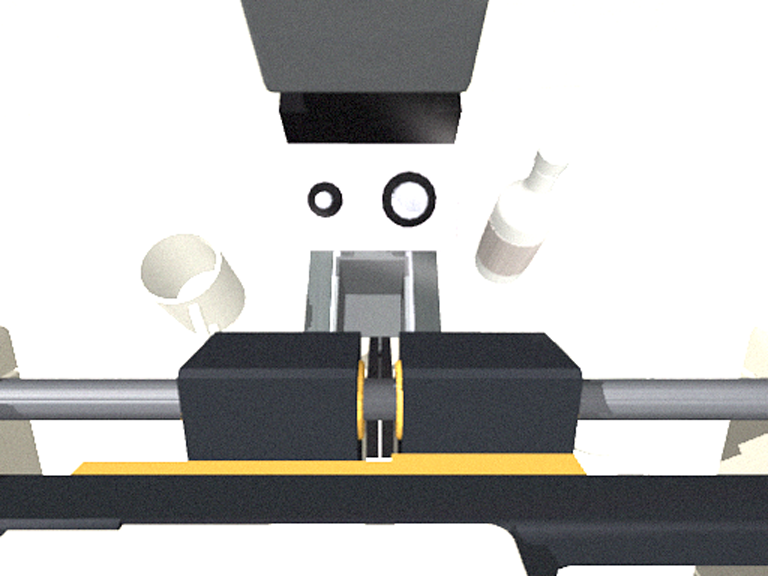

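The wrist view (scaled 1.5x) shows the start button's top at about (409,198), the small button at (324,200), the panel's front edge at y≈250 from x 306 to 439, and the bin between its rails below that. The fingers hide the bin's front. The sideways line was out of range, so I'll take a second view by joint move and fit the depth data.

```bash
python3 - <<'E'
from h import *
import pickle
yaw=np.radians(-4.1)
for t in (.7,.6,.5,.3):
  for p in ([.47,-.06,.27],[.48,.04,.33],[.42,0,.35],[.45,-.04,.4]):
    j=arm.solve_ik(p,tool(yaw,t)); print(t,p,None if j is None else j.round(2))
arm.move_pose([.45,-.04,.4],tool(yaw,.5)); arm.dwell(.3)
c=arm.camera_info("wrist"); im,d=arm.get_image("wrist")
cv2.imwrite("pics/w1r.png",im); pickle.dump((c,d),open("pics/w1.pkl","wb"))
cv2.imwrite("pics/w1.png",cv2.resize(im,None,fx=1.5,fy=1.5,interpolation=cv2.INTER_CUBIC))
s=arm.read_state(); print(s["clock"],s["finger_gap"])
e=np.array([np.cos(yaw),np.sin(yaw),0]);l=np.array([-e[1],e[0],0])
for n in "01":
    c,d=pickle.load(open(f"pics/w{n}.pkl","rb"));P=cloud(c,d);
    a=P@e;b=P@l;z=P[...,2]
    n_=np.array([-np.sin(.698)*e[0],-np.sin(.698)*e[1],np.cos(.698)])
    s_=P@n_
    box=(a>.56)&(a<.70)&(b>-.06)&(b<.11)&(z>.115)&(z<.2)&(d>0)
    h,ed=np.histogram(s_[box],bins=np.arange(-.4,.0,.002)); k=h.argmax(); off=np.median(s_[box&(abs(s_-ed[k]-.001)<.003)])
    q=P[box&(abs(s_-off)<.003)]
    C=q.mean(0);nn=np.linalg.svd(q-C,full_matrices=False)[2][2];nn*=np.sign(nn[2])
    print("plane n",nn,"tilt",np.degrees(np.arccos(nn[2])),"az",np.degrees(np.arctan2(-nn[1],-nn[0])),"off",off)
    print("panel front a,z",np.percentile(q@e,1),np.percentile(q[:,2],1),"b range",np.percentile(q@l,[.5,99.5]))
    up=box&(s_-off>.007)&(s_-off<.03)
    q=P[up]; B=q@l; 
    for nm,m in(("start",B<np.median((P@l)[box])),("small",B>=np.median((P@l)[box]))):
        r=q[m]; hh=(r@n_-off); top=r[hh>np.percentile(hh,70)-.002]; print(nm,len(top),np.percentile(hh,[10,50,90]).round(4),top.mean(0).round(4),((top.min(0)+top.max(0))/2).round(4))
E
```

```text
0.7 [0.47, -0.06, 0.27] None
0.7 [0.48, 0.04, 0.33] [ 2.62 -1.29 -0.92  0.5  -2.52 -0.79]
0.7 [0.42, 0, 0.35] [ 2.16 -1.09 -0.98  0.62 -2.07 -0.47]
0.7 [0.45, -0.04, 0.4] [ 2.23 -1.16 -0.86  0.67 -2.26 -0.39]
0.6 [0.47, -0.06, 0.27] [ 2.31 -1.39 -0.99  0.58 -2.34 -0.48]
0.6 [0.48, 0.04, 0.33] [ 2.66 -1.31 -0.82  0.44 -2.57 -0.85]
0.6 [0.42, 0, 0.35] [ 2.29 -1.14 -0.88  0.52 -2.22 -0.55]
0.6 [0.45, -0.04, 0.4] [ 2.3  -1.18 -0.76  0.59 -2.36 -0.46]
0.5 [0.47, -0.06, 0.27] [ 2.37 -1.42 -0.89  0.49 -2.43 -0.54]
0.5 [0.48, 0.04, 0.33] [ 2.69 -1.34 -0.72  0.37 -2.62 -0.91]
0.5 [0.42, 0, 0.35] [ 2.38 -1.19 -0.78  0.43 -2.33 -0.64]
0.5 [0.45, -0.04, 0.4] [ 2.37 -1.21 -0.66  0.5  -2.44 -0.54]
0.3 [0.47, -0.06, 0.27] [ 0.4  -0.22 -0.63  0.17 -0.9   1.  ]
0.3 [0.48, 0.04, 0.33] [ 2.74 -1.38 -0.52  0.23 -2.71 -1.05]
0.3 [0.42, 0, 0.35] [ 2.52 -1.27 -0.58  0.26 -2.5  -0.83]
0.3 [0.45, -0.04, 0.4] [ 2.48 -1.25 -0.46  0.32 -2.59 -0.73]
5.3417 0.012268398679687431
plane n [-0.63932045  0.04478908  0.76763487] tilt 39.85802494327987 az -4.007441147325503 off -0.3043091764301308
panel front a,z 0.6259695275189044 0.12731793666615304 b range [-0.03458977  0.1093089 ]
start 455 [0.0075 0.0095 0.0206] [ 0.6451 -0.0387  0.1709] [ 0.6457 -0.039   0.1701]
small 91 [0.0073 0.0149 0.0165] [0.6527 0.0305 0.1674] [0.653  0.0304 0.167 ]
plane n [-0.64042384  0.04400192  0.76676016] tilt 39.93616126947578 az -3.930472268947418 off -0.30438716572336594
panel front a,z 0.6258222209702934 0.12710379033333413 b range [-0.0346316   0.10947845]
start 303 [0.0075 0.0108 0.0205] [ 0.6455 -0.0389  0.171 ] [ 0.6463 -0.0387  0.1702]
small 60 [0.0075 0.0152 0.0167] [0.6529 0.0303 0.1677] [0.6528 0.0301 0.1674]
```

View pics/w1.png

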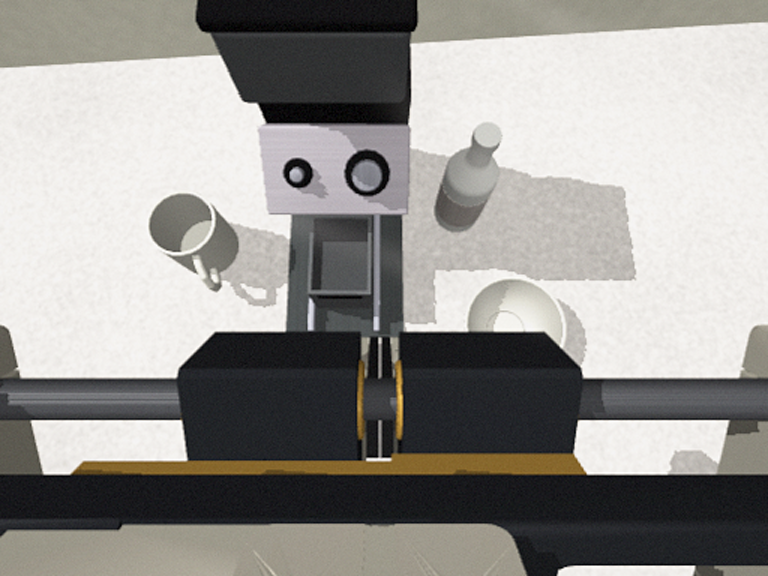

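This view shows the bin's front rim at y≈294 (x 308–372), the panel's front edge at y≈213, the start button's top at (368,174) and the small button at (297,174). The depth planes from both views agree on a 39.9° panel tilt and -4° yaw. Next I'll move to the other arm branch and locate the bin front and tray front.

```bash
python3 - <<'E'
from h import *
import pickle
yaw=np.radians(-4.0)
e=np.array([np.cos(yaw),np.sin(yaw),0]);l=np.array([-e[1],e[0],0])
G=lambda P:np.stack([P@e,P@l,P[...,2]],-1)
def onz(c,u,v,z):
    u=np.array(u,float);p=unproj(c,u,v,1.0);E=np.array(c["extrinsics"]);o=-E[:3,:3].T@E[:3,3]
    return G(o+(p-o)*(z-o[2])/(p[2]-o[2]))
ct=arm.camera_info("top"); c1,d1=pickle.load(open("pics/w1.pkl","rb"))
for x,y in((231,515),(411,529)): print("tray front",onz(ct,180+x/3.7,100+y/3.7,.005).round(4))
for x,y in((280,468),(365,476)): print("bin rim top cam",onz(ct,180+x/3.7,100+y/3.7,.09).round(4))
for x,y in((309,296),(373,296)): print("bin rim w1",onz(c1,x/1.5,y/1.5,.09).round(4))
for n in "1t":
    c,d=(c1,d1) if n=="1" else (ct,np.load("pics/top.npy"))
    g=G(cloud(c,d)); r=g[(abs(g[...,2]-.09)<.006)&(g[...,0]>.5)&(g[...,0]<.63)&(g[...,1]>-.005)&(g[...,1]<.085)&(d>0)]
    print(n,"rim",len(r),np.percentile(r,[2,50,98],axis=0).round(4).tolist())
    r=g[(g[...,2]<.1)&(abs(g[...,1]-.039)<.025)&(g[...,0]>.48)&(g[...,0]<.63)&(d>0)]
    for a in np.arange(.49,.6,.006):
        q=r[abs(r[:,0]-a)<.003]; print(round(a,3),len(q),np.median(q[:,2]).round(4) if len(q) else 0,end="; ")
    print()
    print("head edge",[np.percentile(q,[1,5]).round(4).tolist() for q in [g[(g[...,2]>.122)&(g[...,2]<.135)&(abs(g[...,1]-.039)<.06)&(g[...,0]>.55)&(g[...,0]<.68)][:,0]]])
    print("hopper front a, z:",[np.percentile(q,[1,50]).round(4).tolist() for q in [g[(g[...,2]>.255)&(g[...,2]<.285)&(abs(g[...,1]-.039)<.05)&(g[...,0]>.6)&(g[...,0]<.8)][:,0]] if len(q)])
arm.set_joints([1.623,.359,.012,0,-1.224,-.288]); arm.set_joints([.597,-.334,-.664,.367,-.850,.785])
s=arm.read_state();print(s["clock"],s["position"])
for t in(.6,.7,.75):
  for a,z in((.45,.06),(.50,.06),(.55,.06),(.6,.06),(.6,.035)):
    j=arm.solve_ik(e*a+l*.039+[0,0,z],tool(yaw,t)); print(t,a,z,None if j is None else j.round(2))
E
```

```text
tray front [0.5095 0.1071 0.005 ]
tray front [ 0.5113 -0.0428  0.005 ]
bin rim top cam [0.5465 0.0685 0.09  ]
bin rim top cam [0.5462 0.0023 0.09  ]
bin rim w1 [0.5438 0.0703 0.09  ]
bin rim w1 [ 5.437e-01 -2.000e-04  9.000e-02]
1 rim 371 [[0.5469, 0.0042, 0.0844], [0.5644, 0.0456, 0.0904], [0.627, 0.0728, 0.0924]]
0.49 0 0; 0.496 0 0; 0.502 0 0; 0.508 2 0.0021; 0.514 6 0.0061; 0.52 78 0.0056; 0.526 78 0.0053; 0.532 79 0.0056; 0.538 79 0.0056; 0.544 205 0.035; 0.55 236 0.0603; 0.556 0 0; 0.562 0 0; 0.568 6 0.0102; 0.574 76 0.0096; 0.58 75 0.0096; 0.586 75 0.0096; 0.592 75 0.0095; 0.598 77 0.0094; 
head edge [[0.6255, 0.6258]]
hopper front a, z: [[0.6598, 0.6609]]
t rim 115 [[0.5464, 0.001, 0.0853], [0.574, 0.0302, 0.0891], [0.6284, 0.0704, 0.0932]]
0.49 33 -0.0004; 0.496 31 -0.0012; 0.502 32 -0.0007; 0.508 29 -0.0009; 0.514 32 0.0042; 0.52 32 0.0044; 0.526 31 0.0036; 0.532 32 0.0043; 0.538 33 0.0039; 0.544 63 0.0187; 0.55 18 0.0891; 0.556 17 0.0069; 0.562 33 0.0083; 0.568 33 0.0086; 0.574 29 0.0075; 0.58 31 0.0086; 0.586 33 0.0087; 0.592 29 0.0075; 0.598 31 0.0084; 
head edge [[0.625, 0.6253]]
hopper front a, z: [[0.6597, 0.6603]]
10.6917 [0.5004457  0.00089674 0.35028641]
0.6 0.45 0.06 None
0.6 0.5 0.06 None
0.6 0.55 0.06 None
0.6 0.6 0.06 None
0.6 0.6 0.035 None
0.7 0.45 0.06 None
0.7 0.5 0.06 None
0.7 0.55 0.06 None
0.7 0.6 0.06 None
0.7 0.6 0.035 None
0.75 0.45 0.06 None
0.75 0.5 0.06 None
0.75 0.55 0.06 None
0.75 0.6 0.06 None
0.75 0.6 0.035 [-0.19  0.28 -0.58 -2.   -0.09 -2.62]
```

```bash
python3 - <<'E'
from h import *
yaw=np.radians(-4.0)
e=np.array([np.cos(yaw),np.sin(yaw),0]);l=np.array([-e[1],e[0],0])
pt=lambda a,b,z:e*a+l*b+np.array([0,0,z])
for roll in(0,np.pi,np.pi/2,-np.pi/2):
  for t in(.4,.5,.6,.7):
    for z in(.06,.08):
      js=[arm.solve_ik(pt(a,.039,z),tool(yaw,t,roll)) for a in(.50,.53,.56,.61)]
      if any(j is not None for j in js): print(round(roll,2),t,z,[None if j is None else j.round(2).tolist() for j in js])
n=-np.sin(.698)*e+np.array([0,0,np.cos(.698)]); S=np.array([.6455,-.0388,.1705])
for roll in(0,np.pi,np.pi/2,-np.pi/2):
  js=[arm.solve_ik(S+n*k,tool(yaw,.698,roll)) for k in(.08,.03,-.01)]
  print("press",roll,[None if j is None else j.round(2).tolist() for j in js])
E
```

```text
press 0 [None, None, None]
press 3.141592653589793 [None, None, None]
press 1.5707963267948966 [None, None, None]
press -1.5707963267948966 [None, None, None]
```

```bash
python3 - <<'E'
from h import *
f=lambda j:None if j is None else j.round(2).tolist()
print(arm.read_state()["joint_pos"].round(3))
for az in(0,-4,-.0):
  for z in(.35,.3,.25,.2,.15,.1): print(az,z,[f(arm.solve_ik([.52,0,z],tool(np.radians(az),t))) for t in(0,.3,.5)])
for r in(np.pi,np.pi/2,-np.pi/2):
  for z in(.35,.25,.15,.06): print("roll",r,z,[f(arm.solve_ik([.52,0,z],tool(-.07,t,r))) for t in(0,.3,.6)])
E
```

```text
[ 0.598 -0.333 -0.664  0.367 -0.85   0.785]
0 0.35 [[0.38, 0.04, -0.11, 0.0, -1.42, 1.19], [0.48, -0.16, -0.4, 0.16, -1.07, 1.03], [0.56, -0.29, -0.63, 0.35, -0.83, 0.82]]
0 0.3 [[0.38, 0.06, -0.21, 0.0, -1.31, 1.19], [0.48, -0.14, -0.5, 0.17, -0.95, 1.01], [0.55, -0.26, -0.74, 0.4, -0.69, 0.76]]
0 0.25 [[0.38, 0.09, -0.29, 0.0, -1.2, 1.19], [0.48, -0.11, -0.59, 0.19, -0.82, 0.98], [0.53, -0.22, -0.86, 0.48, -0.55, 0.68]]
0 0.2 [[0.38, 0.12, -0.37, 0.0, -1.08, 1.19], [0.48, -0.06, -0.69, 0.22, -0.69, 0.95], [0.47, -0.16, -0.99, 0.65, -0.36, 0.54]]
0 0.15 [[0.38, 0.17, -0.43, 0.0, -0.97, 1.19], [0.47, -0.0, -0.78, 0.26, -0.54, 0.89], None]
0 0.1 [[0.38, 0.23, -0.5, 0.0, -0.85, 1.19], [0.45, 0.07, -0.88, 0.37, -0.37, 0.79], None]
-4 0.35 [[0.38, 0.04, -0.11, 0.0, -1.42, 1.12], [0.5, -0.16, -0.41, 0.18, -1.07, 0.93], [0.58, -0.29, -0.65, 0.4, -0.84, 0.7]]
-4 0.3 [[0.38, 0.06, -0.21, 0.0, -1.31, 1.12], [0.5, -0.14, -0.51, 0.2, -0.95, 0.91], [0.57, -0.26, -0.76, 0.45, -0.71, 0.64]]
-4 0.25 [[0.38, 0.09, -0.29, 0.0, -1.2, 1.12], [0.5, -0.11, -0.61, 0.22, -0.83, 0.88], [0.54, -0.22, -0.88, 
[... 1735 characters left out ...]
.11, -0.61, 0.22, -0.83, -0.69], None]
roll 1.5707963267948966 0.15 [[0.38, 0.17, -0.43, 0.0, -0.97, -0.45], [0.48, -0.0, -0.79, 0.31, -0.54, -0.8], None]
roll 1.5707963267948966 0.06 [[0.38, 0.28, -0.54, 0.0, -0.75, -0.45], None, None]
roll -1.5707963267948966 0.35 [[0.38, 0.04, -0.11, 0.0, -1.42, 2.69], [0.5, -0.16, -0.41, 0.18, -1.07, 2.51], [0.61, -0.34, -0.78, 0.56, -0.73, 2.12]]
roll -1.5707963267948966 0.25 [[0.38, 0.09, -0.29, 0.0, -1.2, 2.69], [0.5, -0.11, -0.61, 0.22, -0.83, 2.45], None]
roll -1.5707963267948966 0.15 [[0.38, 0.17, -0.43, 0.0, -0.97, 2.69], [0.48, -0.0, -0.79, 0.31, -0.54, 2.34], None]
roll -1.5707963267948966 0.06 [[0.38, 0.28, -0.54, 0.0, -0.75, 2.69], None, None]
```

The limits binding here are j3's lower bound and j5 ≤ 0. I'll fit the forward kinematics from free `solve_ik` samples, then search every branch.

```bash
cat > kin.py <<'E'
from h import *
from scipy.optimize import least_squares
LO=np.array([-3.07,-1.43,-1.02,-3.03,-3.05,-3.03]);HI=np.array([3.07,2.12,1.25,1.67,0,3.03])
def fk(q,p):
    o=p.reshape(6,3); T=np.zeros(3); Rm=np.eye(3)
    for k,(ax,s) in enumerate(zip("zyyxyz",(1,1,-1,1,-1,1))):
        Rm=Rm@R.from_euler(ax,s*q[k]).as_matrix()
        if k==4: Rm=Rm@R.from_euler('y',np.pi/2).as_matrix()
        T=T+Rm@o[k]
    return T,Rm
E
python3 - <<'E'
from kin import *
rng=np.random.default_rng(0);D=[]
while len(D)<60:
    x=[rng.uniform(.4,.7),rng.uniform(-.2,.3),rng.uniform(.1,.4)];o=tool(rng.uniform(-.4,.6),rng.uniform(-.2,.6),rng.uniform(-.5,.5))
    j=arm.solve_ik(x,o)
    if j is not None: D.append((j,np.array(x),R.from_quat(o).as_matrix()))
# find sign/constant of rotations
print(D[0][0].round(3))
f0=[fk(j,np.zeros(18))[1] for j,_,_ in D]
off=[(a.T@m) for a,(_,_,m) in zip(f0,D)]
print("const offset?",np.std(off,axis=0).max(),np.mean(off,axis=0).round(3))
E
```

```text
[ 0.623 -0.026 -0.491  0.063 -0.655  1.938]
const offset? 0.5784914864840471 [[-0.359 -0.407 -0.102]
 [ 0.459 -0.359 -0.111]
 [-0.111 -0.102  0.947]]
```

```bash
python3 - <<'E'
from kin import *
import itertools,pickle
rng=np.random.default_rng(0);D=[]
while len(D)<60:
    x=[rng.uniform(.4,.7),rng.uniform(-.2,.3),rng.uniform(.1,.4)];o=tool(rng.uniform(-.4,.6),rng.uniform(-.2,.6),rng.uniform(-.5,.5))
    j=arm.solve_ik(x,o)
    if j is not None: D.append((j,np.array(x),R.from_quat(o).as_matrix()))
pickle.dump(D,open("D.pkl","wb"))
def rot(q,s):
    r=R.identity()
    for k,ax in enumerate("zyyxyz"): r=r*R.from_euler(ax,s[k]*q[k])*(R.from_euler('y',np.pi/2) if k==4 else R.identity())
    return r.as_matrix()
res=[]
for s in itertools.product((1,-1),repeat=6):
    off=[rot(j,s).T@m for j,_,m in D]; res.append((np.std(off,axis=0).max(),s,np.mean(off,axis=0).round(3).tolist()))
res.sort(key=lambda r:r[0]);[print(r) for r in res[:3]]
s=res[0][1]
# linear LS for offsets
A=[];b=[]
for j,x,m in D:
    Rm=R.identity();row=[]
    for k,ax in enumerate("zyyxyz"):
        Rm=Rm*R.from_euler(ax,s[k]*j[k])*(R.from_euler('y',np.pi/2) if k==4 else R.identity()); row.append(Rm.as_matrix())
    A.append(np.hstack([np.eye(3)]+row));b.append(x)
sol,*_=np.linalg.lstsq(np.vstack(A),np.hstack(b),rcond=None);print(sol.reshape(7,3).round(4),np.abs(np.vstack(A)@sol-np.hstack(b)).max())
E
```

```text
(np.float64(3.156497676058593e-16), (1, 1, -1, -1, -1, -1), [[0.0, 1.0, -0.0], [-1.0, 0.0, 0.0], [0.0, 0.0, 1.0]])
(np.float64(0.2582439625754545), (1, -1, -1, -1, -1, -1), [[0.021, 0.978, 0.064], [-0.943, -0.013, 0.187], [0.192, -0.059, 0.924]])
(np.float64(0.2650871893536982), (1, 1, -1, 1, -1, -1), [[-0.165, 0.927, 0.029], [-0.905, -0.134, -0.15], [-0.111, -0.102, 0.947]])
[[-0.     -0.      0.0994]
 [-0.      0.      0.0994]
 [ 0.     -0.      0.6016]
 [ 0.2318  0.      0.    ]
 [ 0.2318 -0.0959 -0.    ]
 [ 0.     -0.0959  0.189 ]
 [-0.      0.      0.189 ]] 2.220446049250313e-15
```

```bash
cat > kin.py <<'E'
from h import *
from scipy.optimize import least_squares
LO=np.array([-3.07,-1.43,-1.02,-3.03,-3.05,-3.03]);HI=np.array([3.07,2.12,1.25,1.67,0,3.03])
yaw=np.radians(-4.0); e=np.array([np.cos(yaw),np.sin(yaw),0]);l=np.array([-e[1],e[0],0])
pt=lambda a,b,z:e*a+l*b+np.array([0,0,z])
def rot(ax,t):
    c,s=np.cos(t),np.sin(t)
    return np.array({'x':[[1,0,0],[0,c,-s],[0,s,c]],'y':[[c,0,s],[0,1,0],[-s,0,c]],'z':[[c,-s,0],[s,c,0],[0,0,1]]}[ax])
M0=np.array([[0,1,0],[-1,0,0],[0,0,1.]])
OFF=[(0,0,0),(0,0,.6016),(.2318,0,0),(.2318,0,0),(0,-.1918,0),(0,0,.378)]
OFF=np.array(OFF)
def fk(q,full=False):
    T=np.array([0,0,.1988]);Rm=np.eye(3);pts=[T]
    for k,(ax,s) in enumerate(zip("zyyxyz",(1,1,-1,-1,-1,-1))):
        Rm=Rm@rot(ax,s*q[k])
        if k==4: T=T+Rm@OFF[4]; Rm=Rm@rot('y',np.pi/2)
        else: T=T+Rm@OFF[k]
        pts.append(T)
    return (pts if full else T),Rm@M0
def ik(x,quat,seed):
    Rt=R.from_quat(quat).as_matrix()
    def r(q):
        T,Rm=fk(q); return np.hstack([(T-x)*3,.5*sum(np.cross(Rm[:,i],Rt[:,i]) for i in range(3)),[(1-Rm[2]@Rt[2])+(1-Rm[0]@Rt[0])]])
    o=least_squares(r,np.clip(seed,LO+.01,HI-.01),bounds=(LO+.01,HI-.01),max_nfev=60)
    return (o.x if abs(o.fun).max()<1e-5 else None)
def allik(x,quat,n=25,rng=np.random.default_rng(1)):
    S=[]
    for _ in range(n):
        j=ik(x,quat,rng.uniform(LO*[.5,1,1,1,1,1],HI*[.5,.6,1,1,1,1]))
        if j is not None and not any(np.abs(j-k).max()<.02 for k in S): S.append(j)
    return S
E
time python3 - <<'E'
from kin import *
s=arm.read_state(); print(np.abs(fk(s["joint_pos"])[0]-s["position"]).max(),s["position"])
for roll in(0,np.pi):
  for t in(.45,.6,.7):
    for az in(-.25,0,.25):
      for a in(.51,.61):
        S=allik(pt(a,.039,.05),tool(yaw+az,t,roll),15)
        for j in S: print(round(roll,1),t,az,a,j.round(2).tolist())
n=-np.sin(.698)*e+np.array([0,0,np.cos(.698)]); P=np.array([.6455,-.0388,.1705])
for roll in(0,np.pi,np.pi/2,-np.pi/2):
    for k in (.06,-.01):
        for j in allik(P+n*k,tool(yaw,.698,roll)): print("press",round(roll,1),k,j.round(2).tolist())
E
```

```text
3.597619131578966e-05 [0.5004457  0.00089674 0.35028641]
real	0m17.683s
user	0m18.142s
sys	0m0.084s
```

```bash
time python3 - <<'E'
from kin import *
for t,z in((0,.06),(.5,.35),(.5,.25)):
    for j in allik(np.array([.52,0,z]),tool(-.07,t),20): print(t,z,j.round(2),fk(j)[0])
# reachable tilts: vary tilt with free roll, a,z
for roll in(0,np.pi,1.57,-1.57):
  for a,z in((.5,.05),(.61,.05),(.61,.08)):
    print(round(roll,2),a,z,[(t,[j.round(2).tolist() for j in allik(pt(a,.039,z),tool(yaw,t,roll),20)]) for t in(.15,.3,.45,.8,1.)])
E
```

```text
0 0.06 [ 0.38  0.28 -0.54 -0.   -0.75  1.12] [5.20000000e-01 2.13565282e-15 6.00000000e-02]
0.5 0.35 [ 0.58 -0.29 -0.65  0.4  -0.84  0.7 ] [5.20000000e-01 3.98986399e-16 3.50000000e-01]
0.5 0.35 [ 2.65 -1.38 -0.67  0.47 -2.69 -0.77] [5.19999969e-01 2.97546399e-09 3.50000028e-01]
0.5 0.25 [ 0.54 -0.22 -0.88  0.54 -0.56  0.55] [5.2000000e-01 1.6335891e-13 2.5000000e-01]
0 0.5 0.05 [(0.15, [[0.46, 0.19, -0.78, 0.17, -0.47, 0.9]]), (0.3, []), (0.45, []), (0.8, [[-0.49, 0.18, -0.92, -2.31, -0.4, -2.06]]), (1.0, [])]
0 0.61 0.05 [(0.15, [[0.35, 0.35, -0.52, 0.11, -0.57, 1.06]]), (0.3, [[0.35, 0.29, -0.8, 0.52, -0.24, 0.66]]), (0.45, []), (0.8, [[-0.34, 0.29, -0.68, -2.3, -0.26, -2.2]]), (1.0, [[-0.54, 0.51, -0.97, -2.64, -0.92, -1.62]])]
0 0.61 0.08 [(0.15, [[0.35, 0.31, -0.49, 0.1, -0.64, 1.07]]), (0.3, [[0.37, 0.24, -0.72, 0.37, -0.36, 0.79]]), (0.45, []), (0.8, []), (1.0, [[-0.52, 0.38, -0.93, -2.58, -0.77, -1.74]])]
3.14 0.5 0.05 [(0.15, [[0.46, 0.19, -0.78, 0.17, -0.47, -2.24]]), (0.3, []), (0.45, []), (0.8, [[-0.49, 0.18, -0.92, -2.31, -0.4, 1.08]]), (1.0, [])]
3.14 0.61 0.05 [(0.15,
[... 837 characters left out ...]
6, -0.78]]), (0.45, []), (0.8, []), (1.0, [[-0.52, 0.38, -0.93, -2.58, -0.77, 2.98]])]
-1.57 0.5 0.05 [(0.15, [[0.46, 0.19, -0.78, 0.17, -0.47, 2.47]]), (0.3, []), (0.45, []), (0.8, [[-0.49, 0.18, -0.92, -2.31, -0.4, -0.49]]), (1.0, [])]
-1.57 0.61 0.05 [(0.15, [[0.35, 0.35, -0.52, 0.11, -0.57, 2.63]]), (0.3, [[0.35, 0.29, -0.8, 0.52, -0.24, 2.23]]), (0.45, []), (0.8, [[-0.34, 0.29, -0.68, -2.3, -0.26, -0.63]]), (1.0, [[-0.54, 0.51, -0.97, -2.64, -0.92, -0.05]])]
-1.57 0.61 0.08 [(0.15, [[0.35, 0.31, -0.49, 0.1, -0.64, 2.64]]), (0.3, [[0.37, 0.24, -0.72, 0.37, -0.36, 2.36]]), (0.45, []), (0.8, []), (1.0, [[-0.52, 0.38, -0.93, -2.58, -0.77, -0.17]])]
real	0m29.172s
user	0m29.679s
sys	0m0.068s
```

```bash
time timeout 500 python3 - <<'E'
from kin import *
P=np.array([.6455,-.0388,.1705]); n=-np.sin(.698)*e+np.array([0,0,np.cos(.698)])
for t in(.4,.5,.6,.7,.8,.9,1.0):
  for az in(-.3,-.15,0,.15,.3):
    for k in(.05,-.01):
      q=tool(yaw+az,t)
      ang=np.degrees(np.arccos(-R.from_quat(q).as_matrix()[:,2]@n))
      S=allik(P+n*k,q,8)
      if S: print("press",t,az,k,"dev",round(ang),[j.round(2).tolist() for j in S])
for t in(.7,.75,.8,.85,.9):
  for az in(-.3,-.15,0,.15):
    for z in(.05,.04):
      S=[allik(pt(a,.039,z),tool(yaw+az,t,np.pi),8) for a in(.5,.61)]
      if all(S): print("push",t,az,z,[[j.round(2).tolist() for j in s] for s in S])
E
```

```text
press 0.4 -0.3 0.05 dev 19 [[0.4, 0.07, -0.67, 0.5, -0.6, 0.42]]
press 0.4 -0.3 -0.01 dev 19 [[0.34, 0.18, -0.68, 0.59, -0.48, 0.36]]
press 0.4 -0.15 0.05 dev 18 [[0.37, 0.06, -0.65, 0.42, -0.56, 0.66]]
press 0.4 -0.15 -0.01 dev 18 [[0.32, 0.17, -0.66, 0.49, -0.44, 0.61]]
press 0.4 0 0.05 dev 17 [[0.35, 0.05, -0.62, 0.3, -0.55, 0.92]]
press 0.4 0 -0.01 dev 17 [[0.31, 0.16, -0.62, 0.35, -0.43, 0.9]]
press 0.4 0.15 0.05 dev 18 [[0.31, 0.05, -0.56, 0.17, -0.57, 1.22]]
press 0.4 0.15 -0.01 dev 18 [[0.28, 0.17, -0.55, 0.17, -0.46, 1.23]]
press 0.4 0.3 0.05 dev 19 [[0.27, 0.07, -0.49, 0.03, -0.61, 1.52]]
press 0.4 0.3 -0.01 dev 19 [[0.24, 0.18, -0.47, 0.01, -0.52, 1.55]]
press 0.5 -0.3 0.05 dev 15 [[0.37, 0.03, -0.83, 0.81, -0.46, 0.14]]
press 0.5 -0.3 -0.01 dev 15 [[0.23, 0.14, -0.87, 1.11, -0.31, -0.06]]
press 0.5 -0.15 0.05 dev 12 [[0.34, 0.01, -0.83, 0.73, -0.39, 0.37]]
press 0.5 -0.15 -0.01 dev 12 [[0.18, 0.13, -0.88, 1.11, -0.21, 0.12]]
press 0.5 0 0.05 dev 11 [[0.33, 0.01, -0.79, 0.56, -0.36, 0.69]]
press 0.5 0 -0.01 dev 11 [[0.21, 0.12, -0.85, 0.87, -0.17, 0.46]]
press 0.5 0.15 0.0
[... 1333 characters left out ...]
.4, -0.33, 1.08]]]
push 0.8 0.15 0.05 [[[-0.36, 0.15, -0.78, -1.91, -0.33, 0.67]], [[-0.15, 0.26, -0.54, -1.7, -0.17, 0.3]]]
push 0.8 0.15 0.04 [[[-0.43, 0.2, -0.81, -2.0, -0.39, 0.83]], [[-0.23, 0.29, -0.56, -1.84, -0.23, 0.5]]]
push 0.85 0.15 0.05 [[[-0.52, 0.21, -0.86, -2.07, -0.5, 0.98]], [[-0.34, 0.3, -0.63, -2.03, -0.35, 0.78]]]
push 0.85 0.15 0.04 [[[-0.57, 0.27, -0.89, -2.13, -0.57, 1.1]], [[-0.38, 0.33, -0.65, -2.1, -0.4, 0.89]]]
push 0.9 0.15 0.05 [[[-0.64, 0.29, -0.94, -2.16, -0.67, 1.21]], [[-0.45, 0.34, -0.71, -2.19, -0.5, 1.03]]]
push 0.9 0.15 0.04 [[[-0.68, 0.36, -0.97, -2.21, -0.74, 1.33]], [[-0.47, 0.38, -0.73, -2.24, -0.55, 1.11]]]
real	0m25.863s
user	0m26.335s
sys	0m0.072s
```

Branch B (tilt 0.8, j4≈-2.3) can do the push and branch A the press. I'll plan the joint paths and check clearances offline.

```bash
cat >> kin.py <<'E'
def orient(az,t):  # tool z from az,t; tool y as near -l as possible
    zt=R.from_quat(tool(yaw+az,t)).as_matrix()[:,2]; y=-l+(l@zt)*zt; y/=np.linalg.norm(y)
    return R.from_matrix(np.stack([np.cross(y,zt),y,zt],1)).as_quat()
def chain(pts,quat,q):
    out=[]
    for p in pts:
        q=ik(p,quat,q)
        if q is None: return out+[None]
        out.append(q)
    return out
def sweep(qa,qb,n=6):
    for s in np.linspace(0,1,n):
        T,M=fk(qa+(qb-qa)*s); print("   tcp",T.round(3),"zt",M[:,2].round(2),"body",(T-.15*M[:,2]).round(2),"wrist",fk(qa+(qb-qa)*s,True)[0][4].round(2))
P=np.array([.6455,-.0388,.1705]); n=-np.sin(.698)*e+np.array([0,0,np.cos(.698)]); up=np.cos(.698)*e+np.array([0,0,np.sin(.698)])
E
python3 - <<'E'
from kin import *
for roll,s in((np.pi,[-.52,.24,-.95,-2.38,-.48,1.2]),):
    C=chain([pt(a,.039,.042) for a in np.linspace(.5,.63,14)],tool(yaw,.8,roll),np.array(s))
    for c in C[::3]+C[-1:]: print("push",None if c is None else c.round(3).tolist())
q0=C[0]; up0=q0+[0,-.45,0,0,0,0]; cur=arm.read_state()["joint_pos"]
print("cur->up0");sweep(cur,up0);print("up0->q0");sweep(up0,q0,4)
for t,az in((.5,0),(.5,.15),(.55,.15),(.55,.2),(.6,.25),(.6,.3)):
    qt=orient(az,t); M=R.from_quat(qt).as_matrix(); dev=np.degrees(np.arccos(-M[:,2]@n)); base=P-.005*up
    S=allik(base+n*.06,qt,10); S=[s for s in S if abs(s[3])<1.6]
    if not S: print(t,az,None); continue
    C=chain([base+n*k for k in np.linspace(.06,-.012,10)],qt,S[0])
    H=np.array([pt(.660,b,z) for b in np.linspace(-.029,.107,9) for z in np.linspace(.26,.347,9)])-(base-n*.008); h=H@M
    print(t,az,"dev",round(dev),"minclear",h[(abs(h[:,1])<.1),0].min().round(3)-.039,[None if c is None else c.round(2).tolist() for c in (C[0],C[-1])])
E
```

```text
push [-0.533, 0.226, -0.955, -2.368, -0.477, 1.191]
push [-0.486, 0.25, -0.895, -2.391, -0.438, 1.168]
push [-0.443, 0.275, -0.832, -2.401, -0.398, 1.136]
push [-0.403, 0.299, -0.765, -2.397, -0.353, 1.094]
push [-0.363, 0.323, -0.692, -2.375, -0.304, 1.035]
push [-0.349, 0.331, -0.666, -2.362, -0.285, 1.009]
cur->up0
   tcp [0.5   0.001 0.35 ] zt [ 0.48  0.   -0.88] body [0.43 0.   0.48] wrist [0.2  0.14 0.62]
   tcp [0.397 0.003 0.209] zt [ 0.31  0.25 -0.92] body [ 0.35 -0.04  0.35] wrist [0.22 0.09 0.59]
   tcp [0.34  0.069 0.148] zt [ 0.38  0.49 -0.79] body [ 0.28 -0.    0.27] wrist [0.23 0.03 0.56]
   tcp [0.366 0.127 0.154] zt [ 0.63  0.51 -0.58] body [0.27 0.05 0.24] wrist [ 0.23 -0.02  0.53]
   tcp [0.45  0.109 0.198] zt [ 0.87  0.26 -0.41] body [0.32 0.07 0.26] wrist [ 0.21 -0.07  0.5 ]
   tcp [ 0.523 -0.009  0.245] zt [ 0.92 -0.17 -0.35] body [0.39 0.02 0.3 ] wrist [ 0.18 -0.11  0.48]
up0->q0
   tcp [ 0.523 -0.009  0.245] zt [ 0.92 -0.17 -0.35] body [0.39 0.02 0.3 ] wrist [ 0.18 -0.11  0.48]
   tcp [ 0.525 -0.01   0.176] zt [ 0.87 -0.14 -0.48] body [0.39 0.01 0.25] wrist [ 
[... 161 characters left out ...]
 -0.7 ] body [0.39 0.01 0.15] wrist [ 0.27 -0.16  0.36]
0.5 0 dev 11 minclear 0.019000000000000003 [[0.34, -0.02, -0.8, 0.55, -0.38, 0.69], [0.17, 0.12, -0.88, 0.98, -0.14, 0.38]]
0.5 0.15 dev 12 minclear 0.019000000000000003 [[0.33, -0.01, -0.71, 0.31, -0.4, 0.94], [0.27, 0.13, -0.74, 0.41, -0.23, 0.87]]
0.55 0.15 dev 10 minclear 0.023 [[0.31, -0.03, -0.8, 0.44, -0.29, 0.82], None]
0.55 0.2 dev 11 minclear 0.022 [[0.31, -0.03, -0.75, 0.31, -0.32, 0.95], [0.23, 0.12, -0.81, 0.53, -0.1, 0.79]]
0.6 0.25 dev 10 minclear 0.026000000000000002 [[0.29, -0.04, -0.78, 0.27, -0.24, 1.01], None]
0.6 0.3 dev 12 minclear 0.025 [[0.28, -0.03, -0.7, 0.1, -0.3, 1.19], [0.24, 0.13, -0.67, 0.04, -0.18, 1.27]]
```

```bash
python3 - <<'E'
from kin import *
q0=np.array([-0.533,0.226,-0.955,-2.368,-0.477,1.191])
arm.set_joints(q0+[0,-.45,0,0,0,0]); arm.set_joints(q0); arm.dwell(.2)
s=arm.read_state(); print(s["clock"],s["position"],s["force"])
qt=tool(yaw,.8,np.pi)
hit=arm.servo_line(pt(.53,.039,.042),qt,speed=.08,force_limit=6)
print("approach",hit); 
hit=arm.servo_line(pt(.625,.039,.042),qt,speed=.03,force_limit=14)
s=arm.read_state(); p=s["position"]; print(hit,s["clock"],"a,b,z",(p@e).round(4),(p@l).round(4),p[2].round(4),"F",s["force"].round(2))
im,d=arm.get_image("side"); im2,_=arm.get_image("top")
v=np.hstack([cv2.resize(im[60:280,180:380],(400,440)),cv2.resize(im2[100:260,200:345],(400,440))])
cv2.imwrite("pics/push.png",cv2.convertScaleAbs(v,alpha=1.8))
E
```

```text
14.025 [0.50171912 0.00420804 0.04339882] [ 0.51353575 -0.88560139 -0.22747141]
approach False
True 17.0167 a,b,z 0.6134 0.0392 0.0409 F [-3.67 -0.39  1.1 ]
```

View pics/push.png

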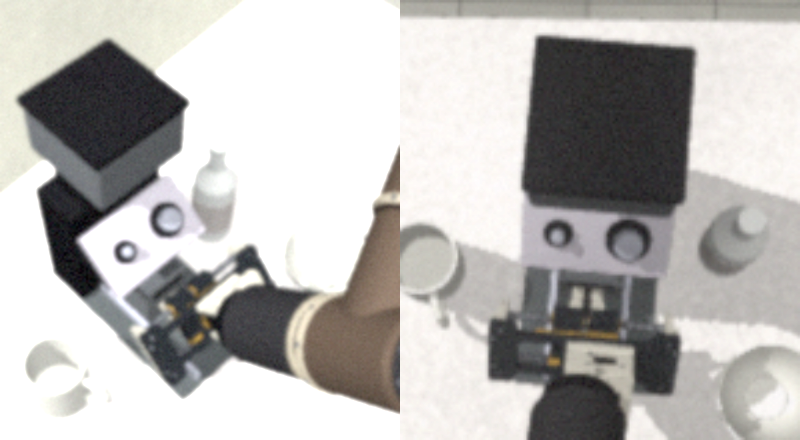

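Both views show the gripper against the bin under the panel, with the neighbouring things untouched. The push stopped at a=0.6134, against a predicted 0.612. I'll confirm the stop with a gentle second push and then retract.

```bash
python3 - <<'E'
from kin import *
qt=tool(yaw,.8,np.pi)
hit=arm.servo_line(pt(.622,.039,.042),qt,speed=.015,force_limit=10)
s=arm.read_state(); p=s["position"]; print(hit,s["clock"],(p@e).round(4),s["force"].round(2))
arm.servo_line(pt(.51,.039,.042),qt,speed=.12)
q=arm.read_state()["joint_pos"]; q1=q+[0,-.45,0,0,0,0]; arm.set_joints(q1)
ct=arm.camera_info("top");d=arm.get_image("top")[1]
g=cloud(ct,d);a=g@e;b=g@l;z=g[...,2]; m=(z>.08)&(z<.1)&(a>.55)&(a<.64)&(abs(b-.039)<.03); print("rim front",np.percentile(a[m],[0,5,50]) if m.any() else None,m.sum())
qo=orient(.15,.5); base=P-.005*up
pre=[s for s in allik(base+n*.06,qo,10) if abs(s[3])<1.6][0]; far=ik(base+n*.06-.12*e+[0,0,.06],qo,pre)
print(pre.round(3),None if far is None else far.round(3).tolist(),arm.read_state()["clock"]); 
print("up->far"); sweep(q1,far,8) if far is not None else 0; sweep(far,pre,4)
E
```

```text
True 17.425 0.6134 [-2.42  0.09  0.9 ]
rim front [0.61761062 0.6180901  0.61998972] 41
[ 0.326 -0.012 -0.714  0.305 -0.398  0.94 ] [0.498, -0.325, -0.816, 0.33, -0.643, 0.8] 19.3083
up->far
   tcp [ 0.533 -0.009  0.251] zt [ 0.92 -0.17 -0.34] body [0.39 0.02 0.3 ] wrist [ 0.19 -0.11  0.48]
   tcp [0.473 0.074 0.2  ] zt [ 0.91  0.11 -0.41] body [0.34 0.06 0.26] wrist [ 0.21 -0.08  0.49]
   tcp [0.403 0.104 0.153] zt [ 0.79  0.32 -0.52] body [0.28 0.06 0.23] wrist [ 0.22 -0.05  0.5 ]
   tcp [0.349 0.088 0.12 ] zt [ 0.63  0.43 -0.64] body [0.25 0.02 0.22] wrist [ 0.22 -0.02  0.51]
   tcp [0.329 0.041 0.111] zt [ 0.48  0.43 -0.77] body [ 0.26 -0.02  0.23] wrist [0.22 0.01 0.52]
   tcp [ 0.352 -0.01   0.133] zt [ 0.38  0.32 -0.87] body [ 0.29 -0.06  0.26] wrist [0.21 0.05 0.53]
   tcp [ 0.41  -0.04   0.187] zt [ 0.38  0.17 -0.91] body [ 0.35 -0.07  0.32] wrist [0.2  0.08 0.54]
   tcp [ 0.484 -0.027  0.273] zt [ 0.48  0.04 -0.88] body [ 0.41 -0.03  0.4 ] wrist [0.19 0.1  0.55]
   tcp [ 0.484 -0.027  0.273] zt [ 0.48  0.04 -0.88] body [ 0.41 -0.03  0.4 ] wrist [0.19 0.1  0.55]
   tcp [ 0.523 -0.025  0.258] zt [ 0.48  0.04 -0.88] body [ 0.45 -0.03  0.39] wrist [0.24 0.11 0.54]
   tcp [ 0.563 -0.028  0.238] zt [ 0.48  0.04 -0.88] body [ 0.49 -0.03  0.37] wrist [0.28 0.11 0.52]
   tcp [ 0.603 -0.036  0.213] zt [ 0.48  0.04 -0.88] body [ 0.53 -0.04  0.34] wrist [0.33 0.11 0.5 ]
```

The bin is home: its rim front is at 0.618 and the second push did not move it. Now the press.

```bash
python3 - <<'E'
from kin import *
qo=orient(.15,.5); base=P-.005*up
arm.set_joints([0.498,-0.325,-0.816,0.33,-0.643,0.8]); arm.set_joints([0.326,-0.012,-0.714,0.305,-0.398,0.94])
arm.servo_line(base+n*.012,qo,speed=.08); arm.dwell(.2)
K=lambda:((arm.read_state()["position"]-base)@n*1000).round(2)
f0=arm.read_state()["force"]; print(arm.read_state()["clock"],K(),f0.round(2))
for k in np.arange(.006,-.0145,-.002):
    hit=arm.servo_line(base+n*k,qo,speed=.03,force_limit=12); s=arm.read_state()
    print(round(k*1000,1),hit,K(),"Fn",((s["force"]-f0)@n).round(2),(s["force"]-f0).round(1))
    if hit or (s["force"]-f0)@n>12: break
im,_=arm.get_image("side"); cv2.imwrite("pics/press.png",cv2.convertScaleAbs(cv2.resize(im[60:280,180:380],(600,600)),alpha=1.8))
print(s["clock"])
E
```

```text
23.1667 12.5 [0.06 0.69 0.09]
6.0 False 5.74 Fn 0.26 [-0.2 -1.1  0.2]
4.0 False 3.86 Fn 0.11 [-0.4 -0.2 -0.2]
2.0 False 1.95 Fn 1.64 [-0.6 -0.5  1.7]
0.0 False -0.03 Fn 1.82 [-0.7 -0.7  1.8]
-2.0 False -2.03 Fn 3.67 [-2.1 -0.5  3. ]
-4.0 False -4.04 Fn 3.88 [-1.9 -0.9  3.5]
-6.0 False -6.04 Fn 4.14 [-2.5 -1.2  3.4]
-8.0 False -6.85 Fn 24.97 [-17.4   2.3  17.9]
25.2667
```

The spring force rose gently over about 8 mm to 4 N, then a hard stop gave 25 N, so the button is fully down. Now release, retract and check.

```bash
python3 - <<'E'
from kin import *
qo=orient(.15,.5); base=P-.005*up
arm.servo_line(base+n*.06,qo,speed=.06); arm.set_joints([0.498,-0.325,-0.816,0.33,-0.643,0.8]); arm.dwell(.3)
ct=arm.camera_info("top");im2,d=arm.get_image("top");im,ds=arm.get_image("side")
g=cloud(ct,d);a=g@e;b=g@l;z=g[...,2]; m=(z>.08)&(z<.1)&(a>.55)&(a<.64)&(abs(b-.039)<.03)
print("rim",np.percentile(a[m],[5,50]) if m.any() else None)
g=cloud(arm.camera_info("side"),ds); r=np.linalg.norm((g-P)-((g-P)@n)[...,None]*n,axis=-1); h=(g-P)@n; k=(r<.01)&(abs(h)<.03); print("start height vs before (mm)",np.median(h[k])*1000)
gg=cloud(arm.camera_info("side"),np.load("pics/side.npy")); r=np.linalg.norm((gg-P)-((gg-P)@n)[...,None]*n,axis=-1); h=(gg-P)@n; k=(r<.01)&(abs(h)<.03); print("start initially",np.median(h[k])*1000)
v=np.hstack([cv2.resize(im[60:280,180:380],(400,440)),cv2.resize(im2[100:260,180:370],(400,440))]); cv2.imwrite("pics/end.png",cv2.convertScaleAbs(v,alpha=1.8))
s=arm.read_state();print(s["clock"],s["force"].round(2))
E
```

```text
rim [0.61725507 0.61978318]
start height vs before (mm) -0.37143798535875244
start initially 0.08369183572898715
27.6 [-0.12 -0.55  0.36]
```

View pics/end.png

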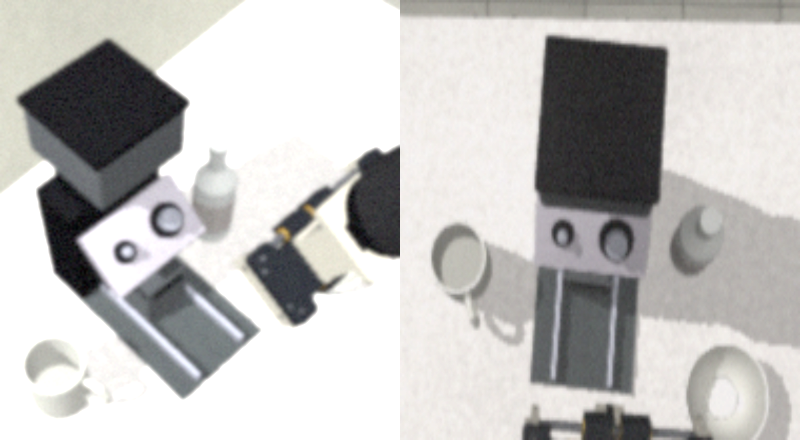

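The final views show the bin home under the panel edge, the start button back up, and the mug, soap and bowl where they were. The arm is clear.

```bash
python3 -c "
from station import arm
print(arm.hand_in())"
```

```text
the job is handed in; nothing more can be done
None
```

The bin is home against its stop, the start button was pressed fully down and sprang back, the small button, mug, soap and bowl were left alone, and the job was handed in at about 28 s.

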